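# Make up two component kits at the soldering bench

### The job

Make up two kits from the parts standing on the soldering bench: in the three-pocket tray the transformer in the middle pocket, with the tall slim capacitor and the large heatsink in the two end pockets, either way round; in the two-pocket tray the short wide capacitor and the small heatsink, one to a pocket, either way round. Set every part down upright on the floor of its pocket, without dropping it from a height. Leave the relay, the ring choke and the solder reel where they stand.

Things in the scene. Friction and masses are not known exactly. Their poses are not given: they have to be found in the camera images.
- tray3: the longer dark grey plastic kit tray, three square pockets in a row, 214 x 74 x 10 mm. Pocket centres at x = -70, 0 and +70 mm, y = 0. body origin at the centre of the underside, x along the row of pockets, y across it, z up; it looks the same turned by half a turn. Each pocket is 66 x 66 inside, pitch 70 along x, floor 4 thick, walls and dividers 4 thick, all walls only 10 high above the bench. Fixed to the bench; its place and turn vary.
- tray2: the shorter dark grey plastic kit tray, two square pockets in a row, 144 x 74 x 10 mm. Pocket centres at x = -35 and +35 mm, y = 0. body origin at the centre of the underside, x along the row of pockets, y across it, z up; it looks the same turned by half a turn. Each pocket is 66 x 66 inside, pitch 70 along x, floor 4 thick, walls and dividers 4 thick, all walls only 10 high above the bench. Fixed to the bench; its place and turn vary.
- tall_cap: the tall slim capacitor: bare aluminium can with a black top and two brass studs (2 mm high), diameter 30 mm, height 58 mm, about 70 g. Loose, stands upright on the bench; origin at the centre of the underside, z up.
- wide_cap: the short wide capacitor: same make, diameter 46 mm, height 40 mm (the studs add 2 mm), about 100 g. Loose, stands upright on the bench; origin at the centre of the underside, z up.
- large_sink: the large heatsink: finned grey aluminium block, 46 mm along its x, 26 mm along its y (the fin tips are the long faces), 45 mm high, about 80 g. Behaves as a solid block; easily gripped across y. Loose, stands upright on the bench; origin at the centre of the underside, z up.
- small_sink: the small heatsink: finned grey aluminium block, 24 mm along x, 22 mm along y, 36 mm high, about 30 g. Behaves as a solid block; easily gripped across y. Loose, stands upright on the bench; origin at the centre of the underside, z up.
- transformer: the transformer: laminated steel core 42 mm along its x, 16 mm along y, 40 mm high, with a copper winding through its middle (27 mm along x, 33 mm along y over its flanges, from 6.5 to 33.5 mm height), about 150 g. Easily gripped across x on the two bare ends of the core. Loose, stands upright on the bench; origin at the centre of the underside, z up.
- relay: the relay, not needed: small white box with a black foot, 29 (x) x 13 (y) x 20 mm. Loose, stands upright on the bench; origin at the centre of the underside, z up.
- choke: the ring choke, not needed: grey ring wound with copper wire, lying flat, diameter 43 mm, 18.5 mm high, hole about 18 mm. Loose, origin at the centre of the underside.
- reel: the reel of solder, not needed: white flanges with grey wire between, standing on one flange, diameter 50 mm, 40 mm high. Loose, stands upright on the bench; origin at the centre of the underside, z up.

How it is judged:
By the outcome, as a careful person would: the job done as asked, in the order asked, and still so for the second after the job is handed in, with the robot touching nothing.
It also fails if it takes over 115 s, if anything falls off the work surface, if the arm or the gripper's body presses on something with over 40 N, if the wrist force passes 120 N, or if a joint passes its speed limit or range.

### The arm

A 6-joint arm with a two-finger parallel gripper is mounted at the origin on the work surface. World frame = base frame: x ahead of the robot, y to its left, z up, the work surface at z = 0. Lengths are in m, angles in rad, forces in N, time in s.
With the tool pointing down it reaches from about 0.375 to 0.9 m from the base axis. Payload 3.1 kg.
Tool frame: the origin (TCP) lies at the very end of the fingers, on their centre line; the grasp point (between the pads) lies 19 mm behind it (grip_depth is the distance from the TCP to the grasp point, in m); z points along the fingers, y is the line along which they close (so a half turn about z gives the same grasp; the last joint's range is limited). The gripper opens to 85 mm and grips with 20 to 120 N. Pads are 22 mm wide; open, the fingers measure 114 mm over their backs; the gripper's body (76 mm by 85 mm) begins 54 mm behind the grasp point. The pads swing forward as they close: fully open they stand 13 mm farther back than shut.
Start: joints at [-1.49, 0.527, 1.433, -0, 1.181, -0.178], TCP at [0.161, -0.604, 0.231] pointing down, gripper open.
Joint ranges: [-3.08, 3.08], [-0.75, 2.2], [0.22, 2.44], [-1.43, 4.57], [0, 2.65], [-2.85, 2.85]. Speed limits (rad/s): [2.79, 2.79, 3.14, 3.14, 3.14, 3.14].

### API

Orientations are given as a unit quaternion [x, y, z, w].
In Python, from station import * gives the robot as it stands.
- The arm moves only by the tool apply_moves, never from a script. Its argument "plan" is a list of rows, each a list of 7 numbers: the shift along the tool's x, y, z in m, then the turn, a rotation vector about the tool's x, y, z in rad, then the gripper command: -1 is fully open, 1 is shut, values between are in proportion. In form: [[dx, dy, dz, wx, wy, wz, jaw], ...]. A call has 1 to 8 rows; each row shifts and turns the commanded pose from where the row before left it, along the tool's axes as they then stand; what a row does not reach is not made up. A row lasts 1/8 s, in which the tool goes at most 62.5 mm and 10.7 degrees, less where a joint would pass 70% of its speed; a pose out of reach is approached as far as the arm can. A call is refused whole if a number of a shift passes 0.0625 or a number of a turn 0.188, either way. A call with a gripper value outside its range is refused whole. The fingers move at their own pace and stop on an object; "force" is the grip in N (left out, the last holds). Time passes only in rows, so rows that do not move let the fingers close. It gives the time, the measured TCP pose, the force, the opening and the grip force at its end, in the units of the state.
- sense(): the state, without advancing time (a new reading comes with each control period).
- snapshot(name): name is "scene" or "top"; returns the picture (480x640x3 uint8, red, green, blue); there is no depth.
- calibration(name): a dict with "camera_matrix" (3x3 intrinsics, pixels), "k1" (the pictures are not rectified: a ray, as slopes to the right and down, at radius r is drawn at 1 + k1 r^2 times it, then the intrinsics apply), "R" (3x3) and "t" (3): a world point X has camera coordinates R X + t. Camera axes: x right, y down, z forward; pixel columns grow to the right and rows downward; lengths in m; the calibration is good to about 2 mm. A picture is of the moment at which its call begins. calibration takes no time and is no camera call.
- sign_off(): hands the job in; it is judged then, once.
The state is a dict: "t": time; "q": joint angles; "qd": joint speeds; "tau": joint torques, N m; "tcp_pos": TCP position; "tool_rot": TCP orientation; "force": force on the tool from outside, world axes, zero at the start; "ft_torque": the same for the moment, N m; "finger_gap": opening from 0.0 (shut) to 1.0 (fully open); "gripper_force": force on a finger pad.
Only numpy, scipy, OpenCV 4.12 (cv2) and the standard library are available. Lean on these libraries where they do the work, as an engineer would, in place of code of your own. Each camera call takes 0.05 s, during which the arm holds its last target. There are 200 camera calls.

## Working session

There is one attempt and no reset: what is moved stays moved. The work goes in short steps, Python scripts to look and compute and a tool call to move; the robot and the scene stay as the last step left them, time stands still between calls to the robot, and variables do not carry over. Pictures are saved under pics/ and viewed, at most 14 in all, crops included, and the job is handed in when it is done.

Besides the shell and the picture viewer there is one more tool, called after "Emit:" in YAML: its name, and indented under it one key for each argument. apply_moves: Moves the arm, as the interface text tells. Its arguments: {"type":"object","properties":{"plan":{"type":"array"},"force":{"type":"number"}},"required":["plan"]}

```bash
mkdir -p pics; ls
python3 - <<'E'
from station import *
import cv2
for n in("top","scene"):
    cv2.imwrite(f"pics/{n}0.png",snapshot(n)[:,:,::-1]); c=calibration(n); print(n,c)
s=sense();print(s)
E
```

```text
pics
top {'camera_matrix': array([[491.10618066,   0.        , 324.87267625],
       [  0.        , 491.10618066, 245.84721697],
       [  0.        ,   0.        ,   1.        ]]), 'k1': 0.040916751611553163, 'R': array([[-0.02225948, -0.99969699,  0.01050925],
       [-0.98872001,  0.02045532, -0.14837223],
       [ 0.1481123 , -0.01369339, -0.98887574]]), 't': array([0.01488292, 0.57719636, 0.76394776])}
scene {'camera_matrix': array([[558.81643194,   0.        , 323.66260471],
       [  0.        , 558.81643194, 243.24320858],
       [  0.        ,   0.        ,   1.        ]]), 'k1': 0.015616106025936497, 'R': array([[ 0.88151457,  0.47213847,  0.00416196],
       [ 0.28769406, -0.53011316, -0.79762909],
       [-0.37438507,  0.70431904, -0.60313391]]), 't': array([-0.5064442 , -0.11621859,  1.20466023])}
{'t': 0.1, 'q': array([-1.48950648e+00,  5.28374086e-01,  1.43375569e+00,  2.39287522e-05,
        1.18138712e+00, -1.78508980e-01]), 'qd': array([ 0.0003157 , -0.0037154 , -0.000423  ,  0.00181336, -0.00026835,
        0.00092109]), 'tau': array([-4.30051550e-04, -4.43305492e+01, -1.78585625e+01, -2.95522004e-04,
        3.87198743e-03,  1.67212910e-06]), 'tcp_pos': array([ 0.16053154, -0.60338248,  0.2304368 ]), 'tool_rot': array([ 9.91575059e-01,  1.29529830e-01,  5.78011316e-05, -9.60448192e-04]), 'force': array([-1.36719955, -0.28212559, -0.16312556]), 'ft_torque': array([0.01489934, 0.02790359, 0.00033675]), 'gripper_force': 0.0, 'finger_gap': 1.0031054713830754}
```

View pics/top0.png

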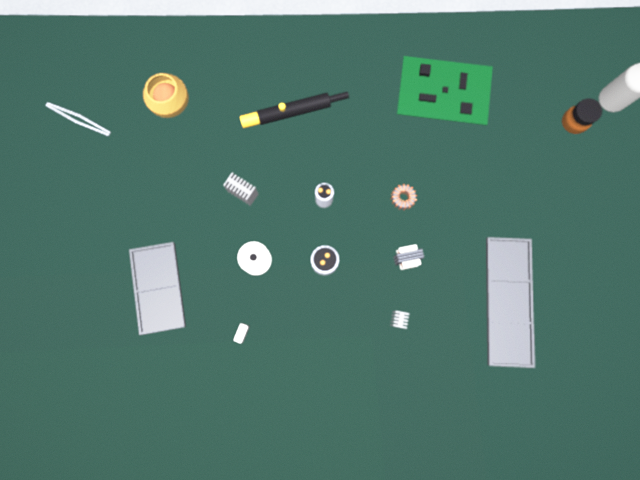

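View pics/scene0.png

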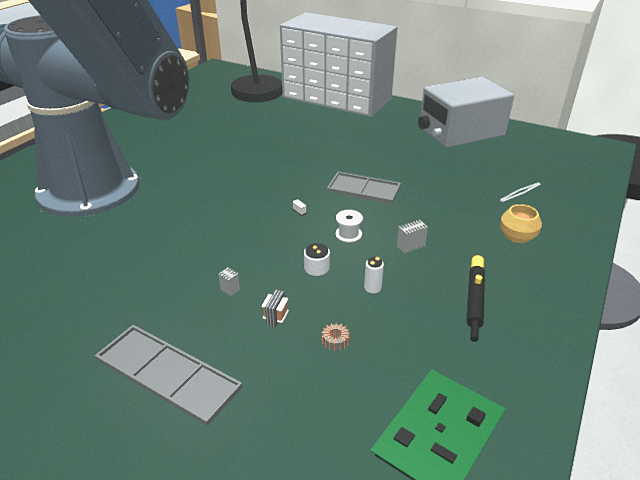

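```bash
cat > h.py <<'E'
from station import *
import numpy as np, cv2
def ray(n,px):
    c=calibration(n);K=c["camera_matrix"]
    d=cv2.undistortPoints(np.array(px,float).reshape(-1,1,2),K,np.array([c["k1"],0,0,0,0]))[:,0]
    R=c["R"];return -R.T@c["t"],np.c_[d,np.ones(len(d))]@R
def world(n,px,z):
    o,v=ray(n,px);return o+v*((z-o[2])/v[:,2])[:,None]
def pix(n,X):
    c=calibration(n);r,_=cv2.Rodrigues(c["R"])
    return cv2.projectPoints(np.array(X,float).reshape(-1,1,3),r,c["t"],c["camera_matrix"],np.array([c["k1"],0,0,0,0]))[0][:,0]
E
python3 - <<'E'
from h import *
im=cv2.imread("pics/top0.png")
cv2.imwrite("pics/c1.png",cv2.resize(im[165:350,215:435],None,fx=3.2,fy=3.2,interpolation=cv2.INTER_CUBIC))
s=im.astype(int)
m=((im[:,:,2]>110)).astype(np.uint8)
m=cv2.morphologyEx(m,cv2.MORPH_CLOSE,np.ones((5,5)))
cs,_=cv2.findContours(m,cv2.RETR_EXTERNAL,cv2.CHAIN_APPROX_NONE)
for c in cs:
    if cv2.contourArea(c)<2500 or cv2.contourArea(c)>12000: continue
    w=world("top",c[:,0].astype(float),0.01)[:,:2]
    (cx,cy),sz,a=cv2.minAreaRect((w*1000).astype(np.float32)); print(cv2.contourArea(c),cx,cy,sz,a)
E
```

```text
3925.0 517.70703125 286.1636657714844 (146.69747924804688, 76.5677490234375) 8.785614967346191
5763.0 482.8883972167969 -307.18310546875 (76.33314514160156, 216.29782104492188) 86.50724029541016
8162.0 1023.9696044921875 -2.754150390625 (1149.3385009765625, 30.442302703857422) 89.93780517578125
```

View pics/c1.png

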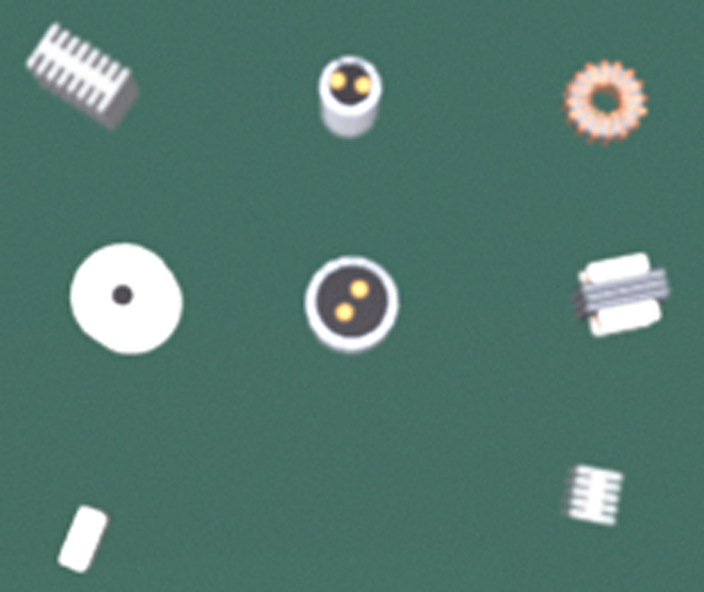

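```bash
cat >> h.py <<'E'
def go(x,y,z,ang,s=None):
    """ang: world angle (deg) of tool y line. prints turn wz and shift in tool axes after turn"""
    s=s or sense(); qx,qy=s["tool_rot"][:2]; yaw=2*np.arctan2(qy,qx); ty=yaw-np.pi/2
    d=(np.radians(ang)-ty+np.pi/2)%np.pi-np.pi/2
    yn=yaw+d; D=np.array([x,y,z])-s["tcp_pos"]
    X=np.array([np.cos(yn),np.sin(yn),0]);Y=np.array([np.sin(yn),-np.cos(yn),0])
    print("wz %.3f  dx %.4f dy %.4f dz %.4f"%(-d,D@X,D@Y,-D[2]),"| t %.2f q6 %.2f pos %s F %s gap %.3f gf %.1f"%(s["t"],s["q"][5],s["tcp_pos"].round(4),s["force"].round(1),s["finger_gap"],s["gripper_force"]))
E
python3 - <<'E'
from h import *
P=dict(large=([(55,22),(133,70),(105,112),(28,65)],.045),tall=([(350,84)],.058),wide=([(351,304)],.04),
trafo=([(583,285),(665,268),(669,293),(587,312)],.04),small=([(578,465),(622,472),(614,524),(570,518)],.036))
for k,(p,z) in P.items():
    w=world("top",np.array(p)/3.2-.35+[215,165],z); c=w.mean(0)
    print(k,(c*1000).round(1),"r",np.hypot(c[0],c[1]).round(3))
    if len(p)>1:
        e=np.roll(w,-1,0)-w; print([ (round(float(np.linalg.norm(v))*1000,1),round(float(np.degrees(np.arctan2(v[1],v[0]))%180),1)) for v in e])
for n,c,a,xs in(("t3",(.4829,-.3072),-3.5,(-.07,0,.07)),("t2",(.5177,.2862),8.8,(-.035,.035))):
    for x in xs: print(n,x,c[0]+x*np.cos(np.radians(a)),c[1]+x*np.sin(np.radians(a)))
E
```

```text
large [681.3 141.9  45. ] r 0.696
[(48.4, 56.8), (26.5, 146.7), (47.4, 57.1), (26.7, 148.7)]
tall [666.2   2.1  58. ] r 0.666
wide [554.9   3.8  40. ] r 0.555
trafo [ 559.5 -137.7   40. ] r 0.576
[(43.3, 100.6), (13.1, 6.0), (43.5, 101.9), (14.1, 5.8)]
small [ 455.6 -118.1   36. ] r 0.471
[(22.5, 79.8), (26.4, 168.4), (22.3, 81.2), (26.9, 168.8)]
t3 -0.07 0.4130305641104693 -0.30292660223256
t3 0 0.4829 -0.3072
t3 0.07 0.5527694358895306 -0.31147339776743993
t2 -0.035 0.4831120066493707 0.2808454957300587
t2 0.035 0.5522879933506294 0.29155450426994134
```

```bash
python3 -c "
from h import *
go(.5595,-.1377,.10,101)"
```

```text
wz 0.068  dx 0.4805 dy -0.3810 dz 0.1304 | t 0.10 q6 -0.18 pos [ 0.1605 -0.6034  0.2304] F [-1.4 -0.3 -0.2] gap 1.003 gf 0.0
```

Emit:
apply_moves:
  plan:
    - [0,0,0,0,0,0.068,-1]
    - [0.045,-0.035,0,0,0,0,-1]
    - [0.045,-0.035,0,0,0,0,-1]
    - [0.045,-0.035,0,0,0,0,-1]
    - [0.045,-0.035,0,0,0,0,-1]
    - [0.045,-0.035,0.01,0,0,0,-1]
    - [0.045,-0.035,0.01,0,0,0,-1]
    - [0.045,-0.035,0.01,0,0,0,-1]
  force: 40

```text
t: 1.1
tcp_pos: [0.424, -0.3019, 0.2009]
tool_rot: [0.995, 0.096, -0.0, -0.0]
force: [0.3, -0.4, -0.1]
finger_gap: 1.0
gripper_force: 0.0
```

```bash
python3 -c "
from h import *
go(.5595,-.1377,.10,101)"
```

```text
wz -0.000  dx 0.1643 dy -0.1353 dz 0.1009 | t 1.10 q6 0.55 pos [ 0.424  -0.3019  0.2009] F [ 0.3 -0.4 -0.1] gap 1.000 gf 0.0
```

Emit:
apply_moves:
  plan:
    - [0.041,-0.034,0.01,0,0,0,-1]
    - [0.041,-0.034,0.01,0,0,0,-1]
    - [0.041,-0.034,0.02,0,0,0,-1]
    - [0.041,-0.033,0.02,0,0,0,-1]
    - [0,0,0.02,0,0,0,-1]
    - [0,0,0.021,0,0,0,-1]
    - [0,0,0,0,0,0,-1]

```text
t: 1.98
tcp_pos: [0.557, -0.1387, 0.0985]
tool_rot: [0.995, 0.096, -0.002, -0.001]
force: [-1.3, 0.0, 0.3]
finger_gap: 1.003
gripper_force: 0.0
```

```bash
cat > look.py <<'E'
import sys
from h import *
n,name,x,y,z,w=sys.argv[1],sys.argv[2],*map(float,sys.argv[3:7])
im=snapshot(n)[:,:,::-1]; u,v=pix(n,[[x,y,z]])[0].astype(int); w=int(w)
u0,v0=max(u-w,0),max(v-int(.75*w),0); c=im[v0:v+int(.75*w),u0:u+w]
f=min(800/c.shape[1],600/c.shape[0]); cv2.imwrite(f"pics/{name}.png",cv2.resize(c,None,fx=f,fy=f,interpolation=cv2.INTER_CUBIC)); print(u0,v0,f)
E
python3 -c "
from h import *
go(.5595,-.1377,.008,101)"; python3 look.py scene a1 .56 -.138 .05 80
```

```text
wz 0.000  dx 0.0027 dy -0.0005 dz 0.0905 | t 1.98 q6 0.94 pos [ 0.557  -0.1387  0.0985] F [-1.3  0.   0.3] gap 1.003 gf 0.0
193 233 5.0
```

View pics/a1.png

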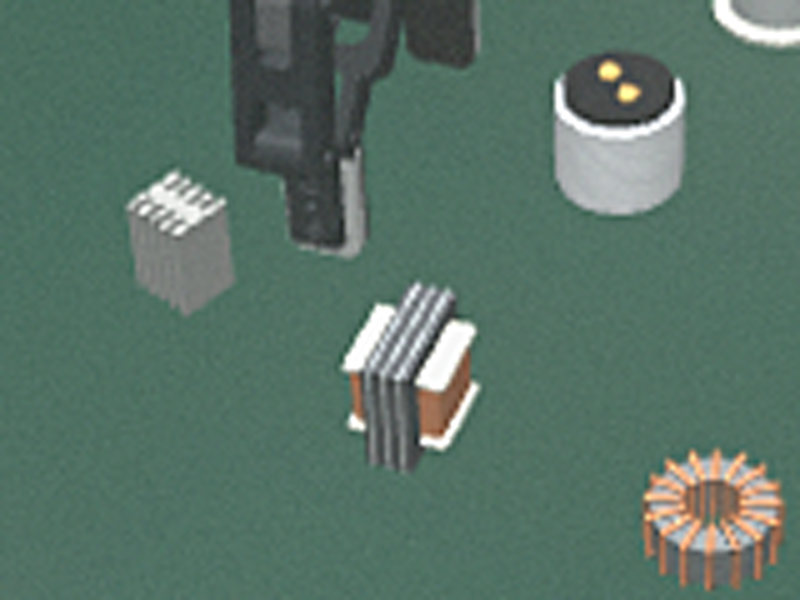

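The picture shows the transformer (crop 408,330) with the near finger up and to the left of it (tip about 325,250). I check both positions by projection.

```bash
python3 -c "
from h import *
print(world('scene',[[193+408/5,233+330/5]],.04))
a=np.radians(101);u=np.array([np.cos(a),np.sin(a),0])
for s in(1,-1): print((pix('scene',[np.array([.557,-.1387,.0985+.013])+s*.0425*u])-[193,233])*5)"
```

```text
[[ 0.56175412 -0.13873021  0.04      ]]
[[433.5675306   64.70607758]]
[[327.8715239  236.89540677]]
```

Emit:
apply_moves:
  plan:
    - [0.003,0,0.03,0,0,0,-1]
    - [0,0,0.03,0,0,0,-1]
    - [0,0,0.02,0,0,0,-1]
    - [0,0,0.01,0,0,0,-1]
    - [0,0,0,0,0,0,0.3]
    - [0,0,0,0,0,0,1]
    - [0,0,0,0,0,0,1]
    - [0,0,0,0,0,0,1]

```text
t: 3.02
tcp_pos: [0.5622, -0.1394, 0.0115]
tool_rot: [0.995, 0.096, 0.001, 0.001]
force: [-0.1, 0.4, 6.3]
finger_gap: 0.482
gripper_force: 41.5
```

```bash
python3 -c "
from h import *
go(.4829,-.3072,.06,86.5)"
```

```text
wz 0.253  dx -0.0689 dy 0.1723 dz -0.0485 | t 3.02 q6 0.94 pos [ 0.5622 -0.1394  0.0115] F [-0.1  0.4  6.3] gap 0.482 gf 41.5
```

Emit:
apply_moves:
  plan:
    - [0,0,-0.02,0,0,0,1]
    - [0,0,-0.04,0,0,0.083,1]
    - [0,0,0,0,0,0.17,1]
    - [-0.017,0.043,0,0,0,0,1]
    - [-0.017,0.043,0,0,0,0,1]
    - [-0.017,0.043,0,0,0,0,1]
    - [-0.017,0.043,0,0,0,0,1]
    - [0,0,0,0,0,0,1]
  force: 60

```text
t: 4.03
tcp_pos: [0.4818, -0.31, 0.0703]
tool_rot: [0.999, -0.033, 0.0, 0.001]
force: [-0.1, 0.2, -2.5]
finger_gap: 0.478
gripper_force: 61.8
```

```bash
python3 -c "
from h import *
go(.4829,-.3072,.0155,86.5)"; python3 look.py scene a2 .483 -.307 .04 80
```

```text
wz -0.005  dx 0.0009 dy -0.0028 dz 0.0548 | t 4.03 q6 0.87 pos [ 0.4818 -0.31    0.0703] F [-0.1  0.2 -2.5] gap 0.478 gf 61.8
82 292 5.0
```

View pics/a2.png

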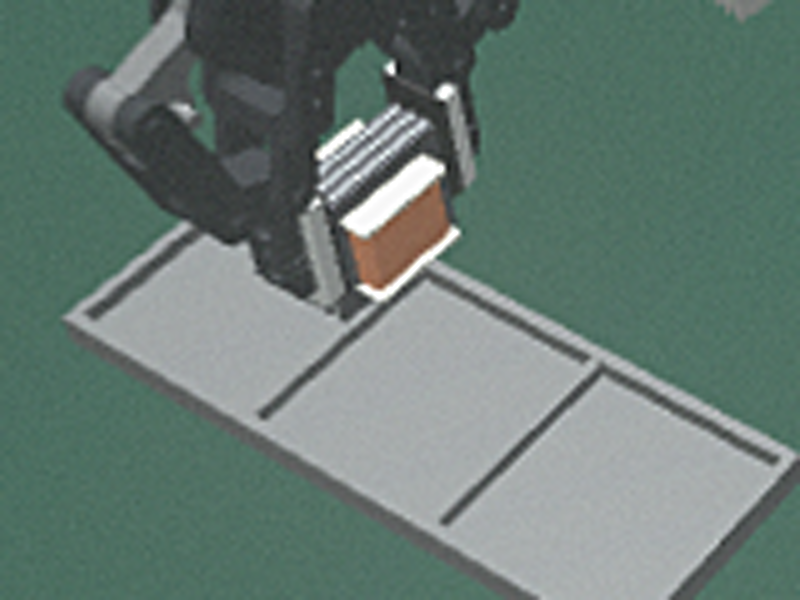

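The transformer hangs level in the fingers, with its bottom at about crop (380,295), above the middle pocket.

Emit:
apply_moves:
  plan:
    - [0.001,-0.003,0.02,0,0,0,1]
    - [0,0,0.02,0,0,0,1]
    - [0,0,0.009,0,0,0,1]
    - [0,0,0.003,0,0,0,1]
    - [0,0,0.002,0,0,0,1]
    - [0,0,0,0,0,0,1]

```text
t: 4.82
tcp_pos: [0.4844, -0.3038, 0.0167]
tool_rot: [1.0, -0.031, 0.0, 0.0]
force: [0.5, -0.0, -1.3]
finger_gap: 0.478
gripper_force: 61.8
```

Emit:
apply_moves:
  plan:
    - [0,0,0.001,0,0,0,1]
    - [0,0,0,0,0,0,1]
    - [0,0,0,0,0,0,-0.2]
    - [0,0,0,0,0,0,-0.4]
    - [0,0,0,0,0,0,-0.7]
    - [0,0,-0.02,0,0,0,-0.7]
    - [0,0,-0.06,0,0,0,-0.7]
    - [0,0,-0.04,0,0,0,-1]
  force: 40

```text
t: 5.82
tcp_pos: [0.4845, -0.3041, 0.1373]
tool_rot: [1.0, -0.031, 0.001, 0.001]
force: [0.4, -0.1, -0.2]
finger_gap: 1.001
gripper_force: 0.0
```

```bash
python3 -c "
from h import *
go(.6662,.0021,.13,86.5)"
```

```text
wz -0.000  dx 0.1627 dy -0.3167 dz 0.0073 | t 5.83 q6 0.88 pos [ 0.4845 -0.3041  0.1373] F [ 0.4 -0.1 -0.2] gap 1.001 gf 0.0
```

Emit:
apply_moves:
  plan:
    - [0.023,-0.045,0,0,0,0,-1]
    - [0.023,-0.045,0,0,0,0,-1]
    - [0.023,-0.045,0,0,0,0,-1]
    - [0.023,-0.045,0,0,0,0,-1]
    - [0.023,-0.045,0,0,0,0,-1]
    - [0.023,-0.045,0,0,0,0,-1]
    - [0.024,-0.046,0,0,0,0,-1]
    - [0,0,0,0,0,0,-1]

```text
t: 6.82
tcp_pos: [0.6665, 0.0055, 0.1352]
tool_rot: [1.0, -0.028, 0.001, -0.0]
force: [-0.4, -1.3, -0.5]
finger_gap: 0.997
gripper_force: 0.0
```

```bash
python3 -c "
from h import *
go(.6662,.0021,.025,86.5)
print(world('scene',[[374.5,262.5]],.058))
"; python3 look.py scene a3 .58 -.15 .04 170
```

```text
wz 0.005  dx -0.0001 dy 0.0034 dz 0.1102 | t 6.83 q6 1.47 pos [0.6665 0.0055 0.1352] F [-0.4 -1.3 -0.5] gap 0.997 gf 0.0
[[ 0.6701626  -0.00240936  0.058     ]]
110 180 2.3529411764705883
```

View pics/a3.png

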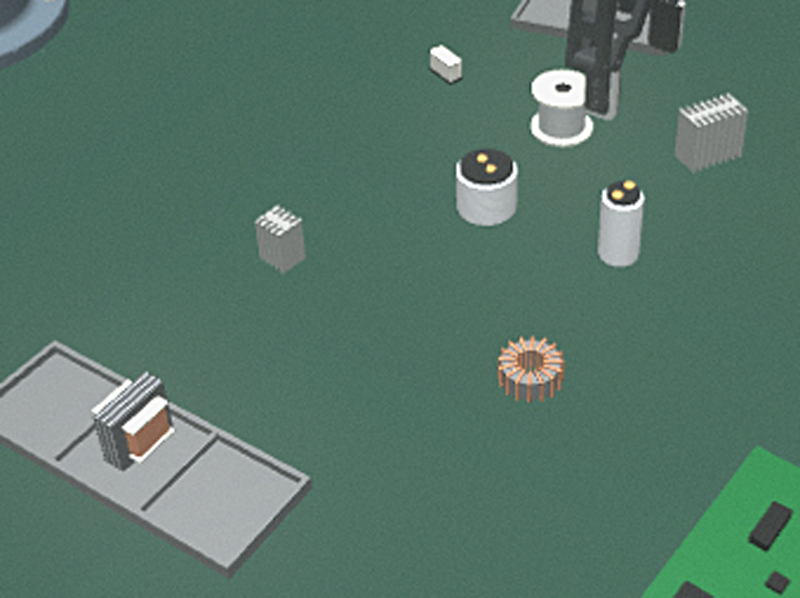

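The transformer stands upright in the middle pocket (crop 135,425), and the tall cap's top is at about (622,194). I average the two cameras' estimates for the cap.

Emit:
apply_moves:
  plan:
    - [0.002,0.005,0.03,0,0,0,-1]
    - [0,0,0.03,0,0,0,-1]
    - [0,0,0.03,0,0,0,-1]
    - [0,0,0.02,0,0,0,-1]
    - [0,0,0,0,0,0,0]
    - [0,0,0,0,0,0,1]
    - [0,0,0,0,0,0,1]
    - [0,0,0,0,0,0,1]

```text
t: 7.88
tcp_pos: [0.668, -0.0035, 0.027]
tool_rot: [1.0, -0.03, 0.002, 0.0]
force: [0.1, -1.2, 4.0]
finger_gap: 0.335
gripper_force: 39.6
```

```bash
python3 -c "
from h import *
go(.5528,-.3115,.10,86.5)
"
```

```text
wz 0.000  dx -0.0962 dy 0.3145 dz -0.0730 | t 7.88 q6 1.46 pos [ 0.668  -0.0035  0.027 ] F [ 0.1 -1.2  4. ] gap 0.335 gf 39.6
```

Emit:
apply_moves:
  plan:
    - [0,0,-0.02,0,0,0,1]
    - [0,0,-0.045,0,0,0,1]
    - [-0.016,0.052,0,0,0,0,1]
    - [-0.016,0.052,0,0,0,0,1]
    - [-0.016,0.052,0,0,0,0,1]
    - [-0.016,0.052,0,0,0,0,1]
    - [-0.016,0.052,0,0,0,0,1]
    - [-0.016,0.052,0,0,0,0,1]

```text
t: 8.88
tcp_pos: [0.5515, -0.3105, 0.0917]
tool_rot: [1.0, -0.031, 0.001, 0.0]
force: [-1.2, -0.9, -0.4]
finger_gap: 0.334
gripper_force: 39.6
```

Emit:
apply_moves:
  plan:
    - [0,0,0,0,0,0,1]
    - [0,0,0,0,0,0,1]

```text
t: 9.12
tcp_pos: [0.5518, -0.3087, 0.0911]
tool_rot: [1.0, -0.031, 0.0, -0.0]
force: [-0.6, -0.5, -1.2]
finger_gap: 0.337
gripper_force: 39.7
```

```bash
python3 -c "
from h import *
go(.5528,-.3115,.031,86.5)
"
```

```text
wz -0.001  dx 0.0012 dy 0.0027 dz 0.0601 | t 9.12 q6 0.95 pos [ 0.5518 -0.3087  0.0911] F [-0.6 -0.5 -1.2] gap 0.337 gf 39.7
```

Emit:
apply_moves:
  plan:
    - [0.001,0.003,0.03,0,0,0,1]
    - [0,0,0.02,0,0,0,1]
    - [0,0,0.006,0,0,0,1]
    - [0,0,0.003,0,0,0,1]
    - [0,0,0,0,0,0,1]
    - [0,0,0,0,0,0,1]

```text
t: 9.88
tcp_pos: [0.5532, -0.3122, 0.032]
tool_rot: [1.0, -0.031, 0.001, 0.0]
force: [-0.9, 0.3, -1.8]
finger_gap: 0.337
gripper_force: 39.8
```

Emit:
apply_moves:
  plan:
    - [0,0,0.001,0,0,0,1]
    - [0,0,0,0,0,0,1]

```text
t: 10.12
tcp_pos: [0.5531, -0.3122, 0.031]
tool_rot: [1.0, -0.031, 0.0, 0.0]
force: [-0.7, 0.7, 1.1]
finger_gap: 0.337
gripper_force: 40.0
```

Emit:
apply_moves:
  plan:
    - [0,0,0,0,0,0,0.1]
    - [0,0,0,0,0,0,-0.3]
    - [0,0,0,0,0,0,-0.5]
    - [0,0,-0.03,0,0,0,-0.5]
    - [0,0,-0.06,0,0,0,-0.6]
    - [0,0,-0.02,0,0,0,-1]

```text
t: 10.88
tcp_pos: [0.5544, -0.3132, 0.144]
tool_rot: [1.0, -0.031, 0.003, 0.002]
force: [0.1, 0.1, -0.2]
finger_gap: 0.981
gripper_force: 0.0
```

```bash
python3 -c "
from h import *
go(.6813,.1419,.14,147)
print(world('scene',[[110+712/2.353,180+109/2.353]],.045))
"
```

```text
wz -1.056  dx 0.4508 dy -0.1415 dz 0.0040 | t 10.88 q6 0.94 pos [ 0.5544 -0.3132  0.144 ] F [ 0.1  0.1 -0.2] gap 0.981 gf 0.0
[[0.68270309 0.14190248 0.045     ]]
```

Emit:
apply_moves:
  plan:
    - [0,0,0,0,0,-0.176,-1]
    - [0,0,0,0,0,-0.176,-1]
    - [0,0,0,0,0,-0.176,-1]
    - [0,0,0,0,0,-0.176,-1]
    - [0,0,0,0,0,-0.176,-1]
    - [0,0,0,0,0,-0.176,-1]
    - [0.05,-0.016,0,0,0,0,-1]
    - [0.05,-0.016,0,0,0,0,-1]

```text
t: 11.88
tcp_pos: [0.5804, -0.2102, 0.1401]
tool_rot: [0.879, 0.476, 0.0, -0.0]
force: [1.2, 0.5, -0.5]
finger_gap: 0.996
gripper_force: 0.0
```

Emit:
apply_moves:
  plan:
    - [0.05,-0.016,0,0,0,0,-1]
    - [0.05,-0.016,0,0,0,0,-1]
    - [0.05,-0.016,0,0,0,0,-1]
    - [0.05,-0.016,0,0,0,0,-1]
    - [0.05,-0.016,0,0,0,0,-1]
    - [0.05,-0.016,0,0,0,0,-1]
    - [0.05,-0.014,0,0,0,0,-1]
    - [0,0,0,0,0,0,-1]

```text
t: 12.88
tcp_pos: [0.6791, 0.1471, 0.1401]
tool_rot: [0.878, 0.479, 0.001, -0.0]
force: [0.1, -0.8, -0.5]
finger_gap: 0.995
gripper_force: 0.0
```

```bash
python3 -c "
from h import *
go(.682,.1419,.014,147)
"; python3 look.py scene a4 .58 -.15 .04 170
```

```text
wz 0.005  dx -0.0028 dy 0.0052 dz 0.1261 | t 12.88 q6 0.62 pos [0.6791 0.1471 0.1401] F [ 0.1 -0.8 -0.5] gap 0.995 gf 0.0
110 180 2.3529411764705883
```

View pics/a4.png

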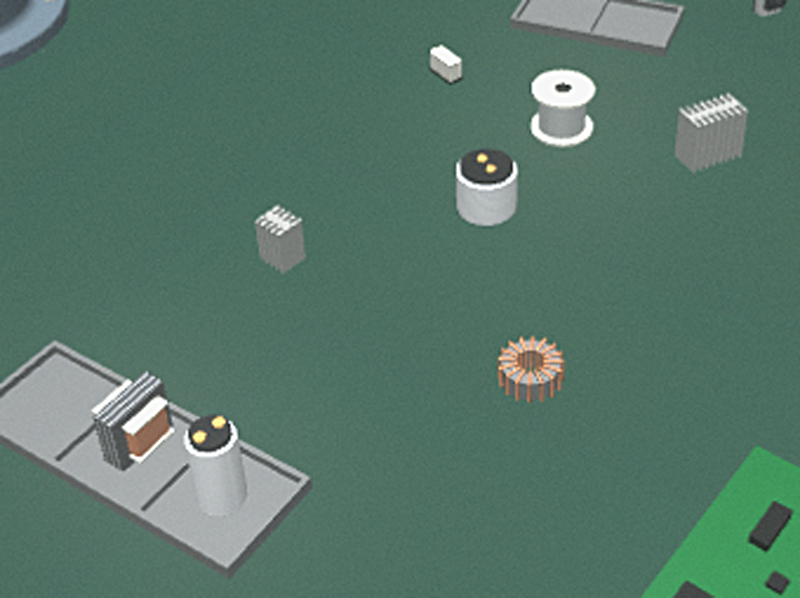

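The tall cap is in the far end pocket, upright (base at crop 220,510). The large sink at (712,130) is undisturbed. Next I descend on it.

Emit:
apply_moves:
  plan:
    - [-0.003,0.005,0.04,0,0,0,-1]
    - [0,0,0.04,0,0,0,-1]
    - [0,0,0.03,0,0,0,-1]
    - [0,0,0.015,0,0,0,-1]
    - [0,0,0,0,0,0,0]
    - [0,0,0,0,0,0,1]
    - [0,0,0,0,0,0,1]
    - [0,0,0,0,0,0,1]

```text
t: 13.92
tcp_pos: [0.6824, 0.1377, 0.017]
tool_rot: [0.879, 0.477, 0.001, 0.001]
force: [-0.6, -0.5, 5.3]
finger_gap: 0.296
gripper_force: 40.9
```

```bash
python3 -c "
from h import *
go(.413,-.3029,.09,86.5)
"
```

```text
wz 1.056  dx -0.2420 dy 0.4563 dz -0.0730 | t 13.93 q6 0.61 pos [0.6824 0.1377 0.017 ] F [-0.6 -0.5  5.3] gap 0.296 gf 40.9
```

Emit:
apply_moves:
  plan:
    - [0,0,-0.03,0,0,0,1]
    - [0,0,-0.06,0,0,0,1]
    - [0,0,0,0,0,0.176,1]
    - [0,0,0,0,0,0.176,1]
    - [0,0,0,0,0,0.176,1]
    - [0,0,0,0,0,0.176,1]
    - [0,0,0,0,0,0.176,1]
    - [0,0,0,0,0,0.176,1]

```text
t: 14.92
tcp_pos: [0.681, 0.1377, 0.1053]
tool_rot: [0.999, -0.033, -0.0, 0.0]
force: [1.5, 0.2, -1.5]
finger_gap: 0.296
gripper_force: 40.2
```

Emit:
apply_moves:
  plan:
    - [-0.024,0.0456,0,0,0,0,1]
    - [-0.024,0.0456,0,0,0,0,1]
    - [-0.024,0.0456,0,0,0,0,1]
    - [-0.024,0.0456,0,0,0,0,1]
    - [-0.024,0.0456,0,0,0,0,1]
    - [-0.024,0.0456,0,0,0,0,1]
    - [-0.024,0.0456,0,0,0,0,1]
    - [-0.024,0.0456,0,0,0,0,1]

```text
t: 15.92
tcp_pos: [0.4667, -0.2161, 0.1057]
tool_rot: [1.0, -0.03, 0.0, 0.0]
force: [1.0, 0.4, -0.1]
finger_gap: 0.297
gripper_force: 40.2
```

Emit:
apply_moves:
  plan:
    - [-0.024,0.0456,0,0,0,0,1]
    - [-0.024,0.0456,0,0,0,0,1]
    - [0,0,0,0,0,0,1]
    - [0,0,0,0,0,0,1]

```text
t: 16.42
tcp_pos: [0.4137, -0.3025, 0.1054]
tool_rot: [1.0, -0.031, -0.0, -0.0]
force: [0.6, 1.0, -0.3]
finger_gap: 0.295
gripper_force: 40.2
```

```bash
python3 -c "
from h import *
go(.413,-.3029,.021,86.5)
"; python3 look.py scene a5 .483 -.307 .04 80
```

```text
wz -0.001  dx -0.0007 dy 0.0004 dz 0.0844 | t 16.43 q6 0.78 pos [ 0.4137 -0.3025  0.1054] F [ 0.6  1.  -0.3] gap 0.295 gf 40.2
82 292 5.0
```

View pics/a5.png

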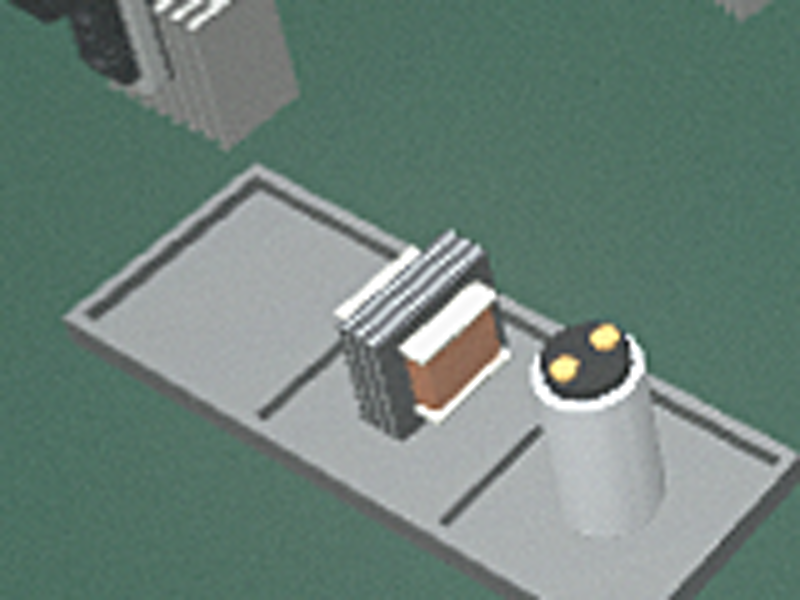

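The first two parts sit well inside their pockets. The large sink hangs level over the near pocket (its bottom corner at crop 228,150).

Emit:
apply_moves:
  plan:
    - [0,0,0.03,0,0,0,1]
    - [0,0,0.03,0,0,0,1]
    - [0,0,0.015,0,0,0,1]
    - [0,0,0.006,0,0,0,1]
    - [0,0,0.003,0,0,0,1]
    - [0,0,0,0,0,0,1]
    - [0,0,0,0,0,0,1]

```text
t: 17.35
tcp_pos: [0.4142, -0.3033, 0.022]
tool_rot: [1.0, -0.031, 0.0, 0.001]
force: [-0.4, 0.4, -0.5]
finger_gap: 0.303
gripper_force: 40.2
```

Emit:
apply_moves:
  plan:
    - [0,0,0.001,0,0,0,1]
    - [0,0,0,0,0,0,1]

```text
t: 17.6
tcp_pos: [0.414, -0.3032, 0.0209]
tool_rot: [1.0, -0.031, 0.0, 0.0]
force: [-0.6, 1.0, 5.1]
finger_gap: 0.296
gripper_force: 40.8
```

Contact. I release, rise, and head for the wide cap.

Emit:
apply_moves:
  plan:
    - [0,0,0,0,0,0,0.1]
    - [0,0,0,0,0,0,-0.3]
    - [0,0,0,0,0,0,-0.5]
    - [0,0,-0.03,0,0,0,-0.5]
    - [0,0,-0.06,0,0,0,-0.6]
    - [0,0,-0.02,0,0,0,-1]

```text
t: 18.35
tcp_pos: [0.4149, -0.304, 0.1332]
tool_rot: [1.0, -0.031, 0.002, 0.002]
force: [-0.7, -0.4, -1.1]
finger_gap: 0.98
gripper_force: 0.0
```

```bash
python3 -c "
from h import *
print(world('scene',[[110+487/2.353,180+167/2.353]],.04))
go(.5555,.0025,.12,98.8)
"
```

```text
[[ 5.61228610e-01 -1.57807428e-04  4.00000000e-02]]
wz -0.215  dx 0.1858 dy -0.2814 dz 0.0132 | t 18.35 q6 0.78 pos [ 0.4149 -0.304   0.1332] F [-0.7 -0.4 -1.1] gap 0.980 gf 0.0
```

Emit:
apply_moves:
  plan:
    - [0,0,0,0,0,-0.1075,-1]
    - [0,0,0,0,0,-0.1075,-1]
    - [0.0313,-0.047,0,0,0,0,-1]
    - [0.0313,-0.047,0,0,0,0,-1]
    - [0.0313,-0.047,0,0,0,0,-1]
    - [0.0313,-0.047,0,0,0,0,-1]
    - [0.0313,-0.047,0,0,0,0,-1]
    - [0.0313,-0.047,0,0,0,0,-1]

```text
t: 19.35
tcp_pos: [0.5567, 0.0064, 0.1302]
tool_rot: [0.997, 0.077, -0.0, 0.0]
force: [0.6, -0.0, -0.3]
finger_gap: 0.998
gripper_force: 0.0
```

Emit:
apply_moves:
  plan:
    - [0,0,0,0,0,0,-1]
    - [0,0,0,0,0,0,-1]

```text
t: 19.6
tcp_pos: [0.5557, 0.0047, 0.13]
tool_rot: [0.997, 0.077, -0.001, 0.0]
force: [-0.2, 0.1, 0.1]
finger_gap: 1.006
gripper_force: 0.0
```

```bash
python3 -c "
from h import *
go(.558,.002,.008,98.8)
"; python3 look.py scene a6 .5 -.2 .04 170
```

```text
wz 0.001  dx 0.0019 dy 0.0030 dz 0.1220 | t 19.60 q6 1.22 pos [0.5557 0.0047 0.13  ] F [-0.2  0.1  0.1] gap 1.006 gf 0.0
48 182 2.3529411764705883
```

View pics/a6.png

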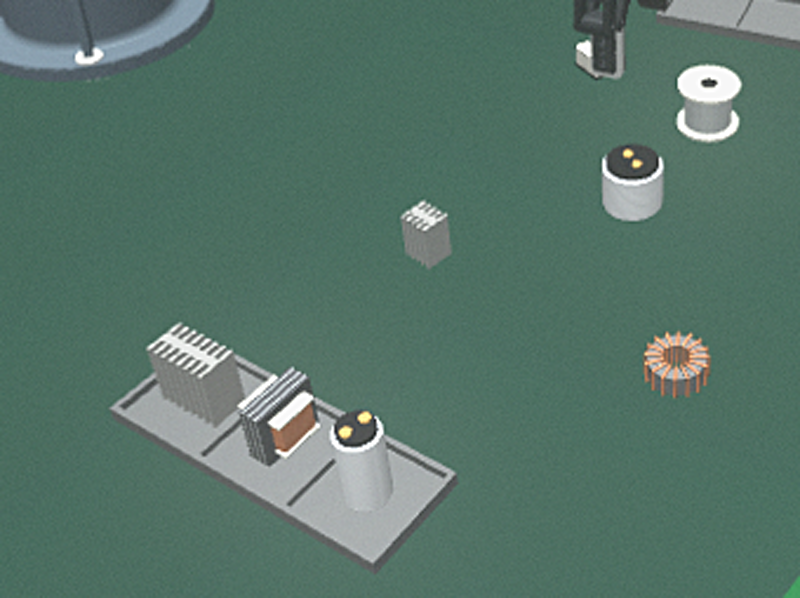

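All three parts stand in tray3, upright and in their pockets. I descend on the wide cap.

Emit:
apply_moves:
  plan:
    - [0.002,0.003,0.04,0,0,0,-1]
    - [0,0,0.04,0,0,0,-1]
    - [0,0,0.03,0,0,0,-1]
    - [0,0,0.01,0,0,0,-1]
    - [0,0,0,0,0,0,0.2]
    - [0,0,0,0,0,0,1]
    - [0,0,0,0,0,0,1]
    - [0,0,0,0,0,0,1]

```text
t: 20.65
tcp_pos: [0.5597, 0.0016, 0.0118]
tool_rot: [0.997, 0.077, 0.001, 0.001]
force: [-0.4, -1.9, 5.5]
finger_gap: 0.519
gripper_force: 41.5
```

```bash
python3 -c "
from h import *
go(.5523,.2916,.10,98.8)
"
```

```text
wz 0.001  dx 0.0370 dy -0.2877 dz -0.0882 | t 20.65 q6 1.22 pos [0.5597 0.0016 0.0118] F [-0.4 -1.9  5.5] gap 0.519 gf 41.5
```

Emit:
apply_moves:
  plan:
    - [0,0,-0.03,0,0,0,1]
    - [0,0,-0.05,0,0,0,1]
    - [0.006,-0.048,-0.01,0,0,0,1]
    - [0.006,-0.048,0,0,0,0,1]
    - [0.006,-0.048,0,0,0,0,1]
    - [0.006,-0.048,0,0,0,0,1]
    - [0.006,-0.048,0,0,0,0,1]
    - [0.007,-0.048,0,0,0,0,1]
  force: 50

```text
t: 21.65
tcp_pos: [0.5505, 0.2939, 0.1005]
tool_rot: [0.997, 0.077, -0.0, 0.0]
force: [0.8, -0.5, -1.7]
finger_gap: 0.518
gripper_force: 51.8
```

Emit:
apply_moves:
  plan:
    - [0,0,0,0,0,0,1]
    - [0,0,0,0,0,0,1]

```text
t: 21.9
tcp_pos: [0.5504, 0.2921, 0.1002]
tool_rot: [0.997, 0.077, -0.0, 0.0]
force: [-0.1, -0.6, -1.0]
finger_gap: 0.522
gripper_force: 51.8
```

```bash
python3 -c "
from h import *
go(.5523,.2916,.0158,98.8)
"; python3 look.py scene a7 .55 .25 .04 80
```

```text
wz 0.001  dx 0.0018 dy 0.0008 dz 0.0844 | t 21.90 q6 1.73 pos [0.5504 0.2921 0.1002] F [-0.1 -0.6 -1. ] gap 0.522 gf 51.8
290 123 5.0
```

View pics/a7.png

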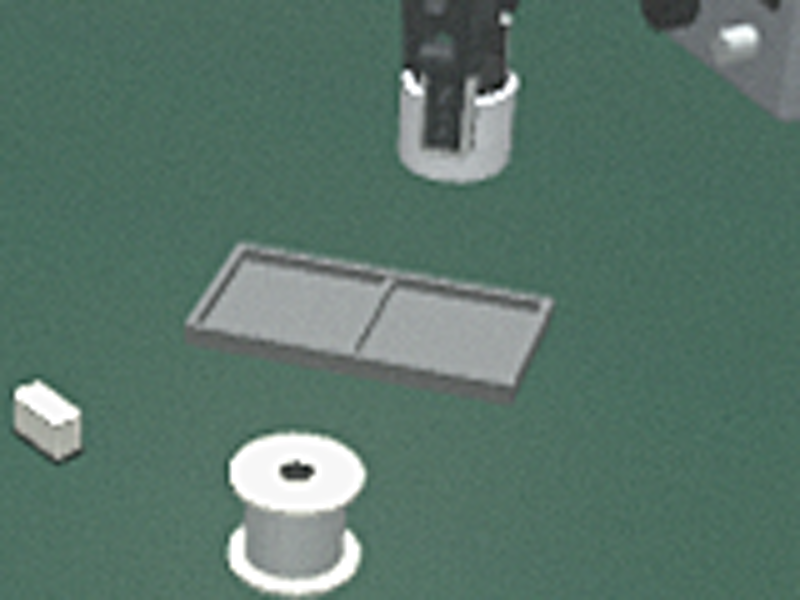

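The wide cap hangs level at (455,130). The reel (297,510) and relay (47,425) are undisturbed, and both tray2 pockets are free. I check the tray corners against the scene camera.

```bash
python3 -c "
from h import *
w=world('scene',np.array([(242,244),(553,299),(515,388),(188,326)])/5+[290,123],.01);print((w*1000).round(),w.mean(0))"
```

```text
[[446. 309.  10.]
 [586. 331.  10.]
 [599. 257.  10.]
 [458. 236.  10.]] [0.52240069 0.283336   0.01      ]
```

Emit:
apply_moves:
  plan:
    - [0.002,0.001,0.03,0,0,0,1]
    - [0,0,0.03,0,0,0,1]

```text
t: 22.2
tcp_pos: [0.5541, 0.2899, 0.0403]
tool_rot: [0.997, 0.076, 0.001, -0.0]
force: [-0.0, -0.6, -1.3]
finger_gap: 0.516
gripper_force: 51.8
```

Emit:
apply_moves:
  plan:
    - [0,0,0.014,0,0,0,1]
    - [0,0,0.006,0,0,0,1]
    - [0,0,0.003,0,0,0,1]
    - [0,0,0,0,0,0,1]
    - [0,0,0,0,0,0,1]

```text
t: 22.82
tcp_pos: [0.5538, 0.2918, 0.0181]
tool_rot: [0.997, 0.077, 0.001, -0.0]
force: [0.1, -0.1, -1.7]
finger_gap: 0.522
gripper_force: 51.8
```

Emit:
apply_moves:
  plan:
    - [0,0,0.0015,0,0,0,1]
    - [0,0,0,0,0,0,1]

```text
t: 23.08
tcp_pos: [0.5533, 0.2917, 0.016]
tool_rot: [0.997, 0.077, 0.0, -0.0]
force: [-0.5, 0.6, -0.3]
finger_gap: 0.521
gripper_force: 51.8
```

Emit:
apply_moves:
  plan:
    - [0,0,0.0005,0,0,0,1]
    - [0,0,0,0,0,0,0]
    - [0,0,0,0,0,0,-0.4]
    - [0,0,0,0,0,0,-0.8]
    - [0,0,0,0,0,0,-0.8]
    - [0,0,-0.03,0,0,0,-0.8]
    - [0,0,-0.06,0,0,0,-0.8]
    - [0,0,-0.02,0,0,0,-1]
  force: 40

```text
t: 24.08
tcp_pos: [0.5554, 0.2922, 0.1289]
tool_rot: [0.997, 0.077, 0.003, -0.001]
force: [0.8, -0.3, -0.8]
finger_gap: 1.005
gripper_force: 0.0
```

```bash
python3 -c "
from h import *
print(world('scene',[[48+426/2.353,182+214/2.353]],.036))
go(.4565,-.118,.12,80)
"
```

```text
[[ 0.45896543 -0.11737156  0.036     ]]
wz 0.328  dx -0.0261 dy 0.4211 dz 0.0089 | t 24.07 q6 1.72 pos [0.5554 0.2922 0.1289] F [ 0.8 -0.3 -0.8] gap 1.005 gf 0.0
```

Emit:
apply_moves:
  plan:
    - [0,0,0,0,0,0.164,-1]
    - [0,0,0,0,0,0.164,-1]
    - [-0.003,0.0526,0,0,0,0,-1]
    - [-0.003,0.0526,0,0,0,0,-1]
    - [-0.003,0.0526,0,0,0,0,-1]
    - [-0.003,0.0526,0,0,0,0,-1]
    - [-0.003,0.0526,0,0,0,0,-1]
    - [-0.003,0.0526,0,0,0,0,-1]

```text
t: 25.08
tcp_pos: [0.4805, -0.0178, 0.1254]
tool_rot: [0.996, -0.087, 0.0, 0.0]
force: [0.9, -0.7, 0.6]
finger_gap: 1.002
gripper_force: 0.0
```

Emit:
apply_moves:
  plan:
    - [-0.004,0.0526,0,0,0,0,-1]
    - [-0.004,0.0526,0,0,0,0,-1]
    - [0,0,0,0,0,0,-1]
    - [0,0,0,0,0,0,-1]

```text
t: 25.58
tcp_pos: [0.4545, -0.1182, 0.1253]
tool_rot: [0.996, -0.087, -0.0, -0.0]
force: [0.4, -0.1, -0.2]
finger_gap: 0.999
gripper_force: 0.0
```

```bash
python3 -c "
from h import *
go(.457,-.118,.01,80)
"; python3 look.py scene a8 .55 .25 .04 80
```

```text
wz -0.001  dx 0.0024 dy -0.0006 dz 0.1153 | t 25.57 q6 1.25 pos [ 0.4545 -0.1182  0.1253] F [ 0.4 -0.1 -0.2] gap 0.999 gf 0.0
290 123 5.0
```

View pics/a8.png

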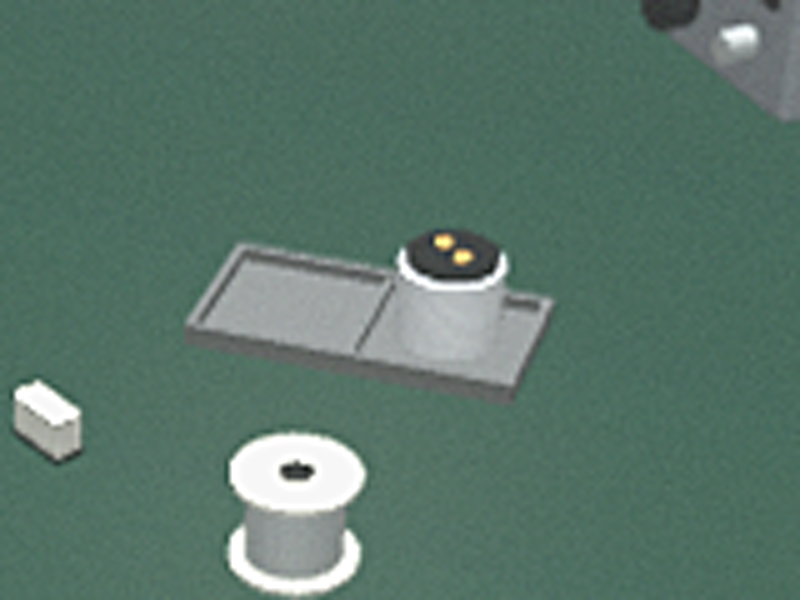

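The wide cap sits flat in the far pocket (base at crop 450,355). Now I descend on the small sink.

Emit:
apply_moves:
  plan:
    - [0.002,0,0.04,0,0,0,-1]
    - [0,0,0.04,0,0,0,-1]
    - [0,0,0.025,0,0,0,-1]
    - [0,0,0.01,0,0,0,-1]
    - [0,0,0,0,0,0,0.2]
    - [0,0,0,0,0,0,1]
    - [0,0,0,0,0,0,1]
    - [0,0,0,0,0,0,1]
  force: 30

```text
t: 26.62
tcp_pos: [0.4572, -0.119, 0.0112]
tool_rot: [0.996, -0.087, 0.001, 0.0]
force: [0.4, 0.6, 5.9]
finger_gap: 0.248
gripper_force: 30.1
```

```bash
python3 -c "
from h import *
go(.4855,.2795,.10,98.8)
"
```

```text
wz -0.328  dx 0.0889 dy -0.3895 dz -0.0888 | t 26.62 q6 1.25 pos [ 0.4572 -0.119   0.0112] F [0.4 0.6 5.9] gap 0.248 gf 30.1
```

Emit:
apply_moves:
  plan:
    - [0,0,-0.03,0,0,0,1]
    - [0,0,-0.06,0,0,0,1]
    - [0,0,0,0,0,-0.164,1]
    - [0,0,0,0,0,-0.164,1]
    - [0.0111,-0.0487,0,0,0,0,1]
    - [0.0111,-0.0487,0,0,0,0,1]
    - [0.0111,-0.0487,0,0,0,0,1]
    - [0.0111,-0.0487,0,0,0,0,1]

```text
t: 27.62
tcp_pos: [0.4707, 0.0819, 0.1006]
tool_rot: [0.997, 0.076, 0.0, 0.0]
force: [-0.9, -0.5, -0.7]
finger_gap: 0.255
gripper_force: 29.6
```

Emit:
apply_moves:
  plan:
    - [0.0111,-0.0487,0,0,0,0,1]
    - [0.0111,-0.0487,0,0,0,0,1]
    - [0.0111,-0.0487,0,0,0,0,1]
    - [0.0111,-0.0487,0,0,0,0,1]
    - [0,0,0,0,0,0,1]
    - [0,0,0,0,0,0,1]

```text
t: 28.38
tcp_pos: [0.484, 0.2793, 0.1002]
tool_rot: [0.997, 0.077, -0.001, 0.0]
force: [0.3, -0.6, -1.0]
finger_gap: 0.254
gripper_force: 29.6
```

```bash
python3 -c "
from h import *
go(.4855,.2795,.0152,98.8)
"
```

```text
wz 0.001  dx 0.0015 dy 0.0001 dz 0.0850 | t 28.38 q6 1.74 pos [0.484  0.2793 0.1002] F [ 0.3 -0.6 -1. ] gap 0.254 gf 29.6
```

Emit:
apply_moves:
  plan:
    - [0.001,0,0.03,0,0,0,1]
    - [0,0,0.03,0,0,0,1]
    - [0,0,0.015,0,0,0,1]
    - [0,0,0.006,0,0,0,1]
    - [0,0,0.003,0,0,0,1]
    - [0,0,0,0,0,0,1]
    - [0,0,0,0,0,0,1]

```text
t: 29.25
tcp_pos: [0.4862, 0.2802, 0.017]
tool_rot: [0.997, 0.077, 0.001, -0.0]
force: [-0.8, 0.3, -0.3]
finger_gap: 0.251
gripper_force: 29.6
```

Emit:
apply_moves:
  plan:
    - [0,0,0.001,0,0,0,1]
    - [0,0,0,0,0,0,1]

```text
t: 29.5
tcp_pos: [0.4858, 0.2801, 0.0155]
tool_rot: [0.997, 0.077, 0.0, -0.0]
force: [-0.7, -1.0, -0.4]
finger_gap: 0.251
gripper_force: 29.6
```

Emit:
apply_moves:
  plan:
    - [0,0,0.0005,0,0,0,1]
    - [0,0,0,0,0,0,1]
    - [0,0,0,0,0,0,0.2]
    - [0,0,0,0,0,0,-0.1]
    - [0,0,0,0,0,0,-0.4]
    - [0,0,-0.03,0,0,0,-0.5]
    - [0,0,-0.06,0,0,0,-0.5]
    - [0,0,-0.03,0,0,0,-0.5]

```text
t: 30.5
tcp_pos: [0.4869, 0.2804, 0.1374]
tool_rot: [0.997, 0.077, 0.002, -0.0]
force: [1.4, 0.5, -0.1]
finger_gap: 0.745
gripper_force: 0.0
```

Emit:
apply_moves:
  plan:
    - [0,0.05,-0.03,0,0,0,-1]
    - [0,0.05,-0.03,0,0,0,-1]
    - [0,0.05,0,0,0,0,-1]
    - [0,0,0,0,0,0,-1]
    - [0,0,0,0,0,0,-1]
    - [0,0,0,0,0,0,-1]

```text
t: 31.25
tcp_pos: [0.5081, 0.1329, 0.1944]
tool_rot: [0.997, 0.078, -0.001, -0.0]
force: [0.1, 0.1, 0.1]
finger_gap: 0.999
gripper_force: 0.0
```

Run:
```python
from h import *
cv2.imwrite("pics/end.png",cv2.resize(snapshot("scene")[140:440,80:480,::-1],(800,600),interpolation=cv2.INTER_CUBIC)); s=sense();print(s["t"],s["force"])
```

```text
31.3 [ 0.07953164 -0.38092472 -0.82455745]
```

View pics/end.png

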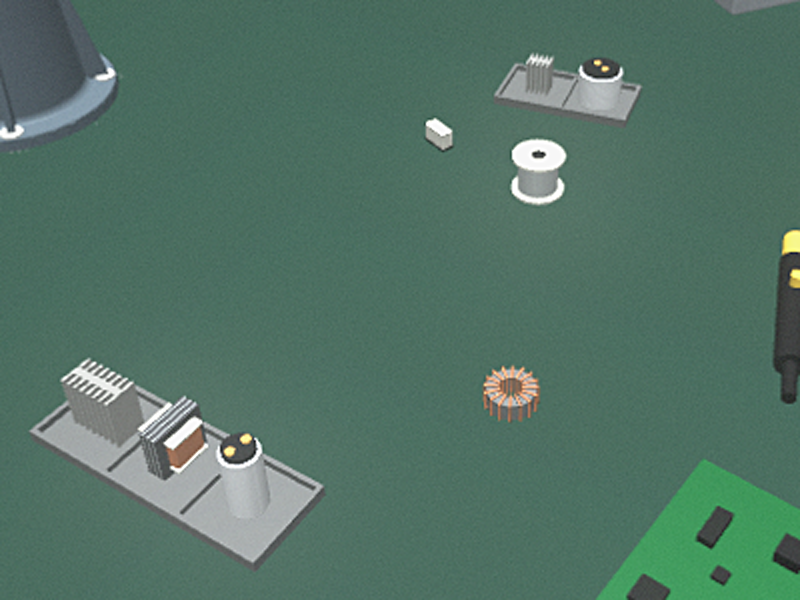

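All five parts stand upright in their pockets: tray3 at lower left (85–270, 360–520) and tray2 at top (540 and 600, 85). The relay, choke and reel have not moved.

```bash
python3 -c "
from station import *
print(sign_off())"
```

```text
the job is handed in; nothing more can be done
None
```

Both kits are made up and the job is handed in at about 31 s: all five parts stand upright in their pockets, and the relay, choke and reel are where they stood.

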